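# Refill a spring-lift dispenser with lamp drivers

### The arm

A 6-joint arm with a two-finger parallel gripper is mounted at the origin on the work surface. World frame = base frame: x ahead of the robot, y to its left, z up, the work surface at z = 0. Lengths are in m, angles in rad, forces in N, time in s.
With the tool pointing down it reaches from about 0.275 to 0.825 m from the base axis. Payload 5.2 kg.
Tool frame: the origin (TCP) lies at the very end of the fingers, on their centre line; the grasp point (between the pads) lies 19 mm behind it; z points along the fingers, y is the direction in which the jaws open and shut (so a half turn about z gives the same grasp; the last joint's range is limited). The gripper opens to 93 mm and grips with 3 to 60 N. Pads are 15 mm wide; open, the fingers measure 128 mm over their backs; the gripper's body (75 mm by 188 mm) begins 65 mm behind the grasp point.
Start: joints at [0.975, 0.259, 1.535, -0, 1.348, -0.203], TCP at [0.211, 0.508, 0.219] pointing down, gripper open.
Joint ranges: [-3.14, 3.14], [-0.91, 2.08], [0.19, 2.58], [-1.22, 4.36], [0.22, 2.71], [-3.12, 3.12]. Speed limits (rad/s): [2.57, 2.57, 3.14, 3.14, 3.14, 3.14].

### API

Orientations are given as a rotation vector (axis times angle).
In Python, from rig import robot gives the robot as it stands. The module is installed in compiled form; this text tells all that it offers.
- The arm moves only by the tool step_arm, never from a script. Its argument "rows" is a list of rows, each a list of 5 numbers: the shift along the world's x, y, z in units of 60 mm (1.0 is 60 mm), then the turn about the world's z in rad, then the finger opening in mm, from 0 to 93. A call has 1 to 8 rows; each row is the pose to reach, as a shift and turn from the pose measured when the call began; what a row does not reach only later rows make up. A row lasts 1/8 s, in which the tool goes at most 62.5 mm and 10.7 degrees, less where a joint would pass 70% of its speed; a pose out of reach is approached as far as the arm can. A call with a gripper value outside its range is refused whole. The fingers move at their own pace and stop on an object; "squeeze" is the grip in N (left out, the last holds). Time passes only in rows, so rows that repeat a pose let the fingers close. It gives the time, the measured TCP pose, the force and the opening at its end, in the units of the state.
- robot.observe(): the state, without advancing time (a new reading comes with each control period).
- robot.camera(name): name is "side" or "top" or "wrist"; returns a dict with "image" (420x560x3 uint8, blue, green, red), "depth" (420x560 float32, m along the optical axis (not along the pixel's ray), 0 where there is no reading), "K" (3x3 intrinsics, pixels), "cam_to_world" (4x4, takes a point from camera to world coordinates). Camera axes: x right, y up, looking along -z (the intrinsics and any distortion apply to the point x, -y, -z); pixel columns grow to the right and rows downward; lengths in m; the calibration is good to about 2 mm. A picture is of the moment at which its call begins.
- robot.finish_job(): hands the job in, once; it reports no verdict.
The state is a dict: "clock": time; "joint_pos": joint angles; "qvel": joint speeds; "tau": joint torques, N m; "position": TCP position; "tool_rot": TCP orientation; "wrist_force": force on the tool from outside, world axes, zero at the start; "wrist_torque": the same for the moment, N m; "grip_width": opening from 0.0 (shut) to 1.0 (fully open).
Only numpy, scipy, OpenCV 4.12 (cv2) and the standard library are available. Lean on these libraries where they do the work, as an engineer would, in place of code of your own. Each camera call takes 0.05 s, during which the arm holds its last target.

### The job

Top up the spring-lift dispenser: take the two long lamp drivers from the sloping rack and, one after the other, lay each flat on the pile and press it down until both spring catches have snapped back over its ends. Leave the stubby transformer in its lane of the rack and do not disturb the other things on the bench.

Things in the scene. Friction and masses are not known exactly. Their poses are not given: they have to be found in the camera images.
- driver_a: steel-grey lamp driver, a plain box 140 long (its x) x 60 wide (its y) x 36 high (its z), 0.25 to 0.45 kg; origin at the centre of its underside, z out of its top (the face with a blank paper label). It is the same either end round. At the start it lies lengthwise in one of the rack's three lanes, tilted with the slope, its lower end against the front lip; to be loaded.
- driver_b: steel-grey lamp driver, a plain box 140 long (its x) x 60 wide (its y) x 36 high (its z), 0.25 to 0.45 kg; origin at the centre of its underside, z out of its top (the face with a blank paper label). It is the same either end round. At the start it lies lengthwise in one of the rack's three lanes, tilted with the slope, its lower end against the front lip; to be loaded.
- driver_c: steel-grey lamp driver, a plain box 140 long (its x) x 60 wide (its y) x 36 high (its z), 0.25 to 0.45 kg; origin at the centre of its underside, z out of its top (the face with a blank paper label). It is the same either end round. It is already in the dispenser at the start, held down by the catches, and becomes the bottom of the pile.
- transformer: stubby dark transformer with a coil, 90 long x 62 wide x 54 high; origin on its underside, 70 from its lower end; it lies in the remaining lane of the rack and stays there.
- rack: fixed sloping pick rack 400 wide (its y); plywood floor 190 long, rising 29 degrees (0.50 rad) towards its +x. Three lanes up the slope, centred near y = -130, 0, +130 (+-8), parted by strips 3 wide, 8 high. Front lip at the low (-x) end 20 high over the floor, side walls 24. Origin: centre of its footprint; the floor's middle is 75 above it. At least 25 is free beside each driver.
- dispenser: fixed frame: base plate 230 x 100, four corner posts round a well 146 long (its x) x 66 wide (its y). Posts straight to 190 high, flaring outward to 207. The long sides are open for 110 (x -55 to 55) over the full height, so fingers can go down beside the drivers. A latch case outside each end, to 189 high. Origin: centre of its underside, z up. Drivers lie in it flat along x, either end round.
- mouth (a point): on the well's centre line, 165 above the bench, level with the catches' flat undersides; axes as the dispenser's. The top of the uppermost loaded driver rests here. A driver merely laid in rests on the catches' slopes, its underside about 10 above here; press until its top is 2 to 6 below here (the full pile has 14 to spare), then the spring lifts it against the catches.
- lift (a joint): how far the sprung platform has sunk, m: 0 empty, about 0.034 with one driver under the catches, 0.070 with two, 0.106 with three, 0.120 at its stop. Net of its own weight the platform pushes up with 7.5 N plus 130 N per m; pressing a driver in by hand takes about 8 to 15 N beyond its weight.
- catch_near (a joint): spring catch at the well's -x end, a steel bolt 24 wide with a sloped top and flat underside: how far it is pushed back, m. 0 is fully out, reaching 9 mm into the well; 0.006 to 0.009 lets a driver pass. Sprung out with 2.5 to 4.5 N.
- catch_far (a joint): the same at the well's +x end.
- tape_roll: black tape roll, 68 across, 19 high, lying between rack and dispenser; origin at the centre of its underside. Leave alone.
- junction_box: open steel junction box 95 x 95 x 48, origin at the centre of its underside. Leave alone.
- screwdriver: screwdriver 200 long lying behind the rack, its origin near the middle. Leave alone.
- screw_jar: jar 64 across, 85 high, origin at the centre of its underside. Leave alone.
- lamp_carton: upright cardboard lamp carton 66 x 66 x 115, origin at the centre of its underside. Leave alone.
- lamp_tray: cardboard tray 160 x 130 x 45, origin at the centre of its underside. Leave alone.

How it is judged:
On the way, in this order (a step that is already met when the one before it is completed fails the run):
1. one driver from the rack has been pressed by the robot below the catches, flat in the well, while the other is still away from the dispenser ((((z of driver_a in the frame of dispenser between 0.045 and 0.1325 m and x of driver_a in the frame of dispenser between -0.01 and 0.01 m and y of driver_a in the frame of dispenser between -0.01 and 0.01 m and angle between driver_a's own z axis and vertical below 0.06 rad) and (contact force between driver_a and the fingers above 0.3 N or contact force between driver_a and the arm above 0.3 N) and value of joint lift above 0.066 m and horizontal distance between driver_b and dispenser above 0.12 m) or ((z of driver_b in the frame of dispenser between 0.045 and 0.1325 m and x of driver_b in the frame of dispenser between -0.01 and 0.01 m and y of driver_b in the frame of dispenser between -0.01 and 0.01 m and angle between driver_b's own z axis and vertical below 0.06 rad) and (contact force between driver_b and the fingers above 0.3 N or contact force between driver_b and the arm above 0.3 N) and value of joint lift above 0.066 m and horizontal distance between driver_a and dispenser above 0.12 m))), for 0.06 s.
2. the second driver has been pressed by the robot below the catches on top of the first ((((z of driver_a in the frame of dispenser between 0.045 and 0.1325 m and x of driver_a in the frame of dispenser between -0.01 and 0.01 m and y of driver_a in the frame of dispenser between -0.01 and 0.01 m and angle between driver_a's own z axis and vertical below 0.06 rad) and (z of driver_b in the frame of dispenser between 0.045 and 0.1325 m and x of driver_b in the frame of dispenser between -0.01 and 0.01 m and y of driver_b in the frame of dispenser between -0.01 and 0.01 m and angle between driver_b's own z axis and vertical below 0.06 rad) and (contact force between driver_a and the fingers above 0.3 N or contact force between driver_a and the arm above 0.3 N) and value of joint lift above 0.102 m) or ((z of driver_b in the frame of dispenser between 0.045 and 0.1325 m and x of driver_b in the frame of dispenser between -0.01 and 0.01 m and y of driver_b in the frame of dispenser between -0.01 and 0.01 m and angle between driver_b's own z axis and vertical below 0.06 rad) and (z of driver_a in the frame of dispenser between 0.045 and 0.1325 m and x of driver_a in the frame of dispenser between -0.01 and 0.01 m and y of driver_a in the frame of dispenser between -0.01 and 0.01 m and angle between driver_a's own z axis and vertical below 0.06 rad) and (contact force between driver_b and the fingers above 0.3 N or contact force between driver_b and the arm above 0.3 N) and value of joint lift above 0.102 m))), for 0.06 s.
At the end, for the whole second after the job is handed in: All three drivers lie flat (within 0.06 rad) in the dispenser's well, within 10 mm of its centre line, the top one held below the catches; the platform has sunk 102 to 113 mm, both catches are out to within 3 mm, and everything is at rest (z of driver_a in the frame of dispenser between 0.045 and 0.1325 m and x of driver_a in the frame of dispenser between -0.01 and 0.01 m and y of driver_a in the frame of dispenser between -0.01 and 0.01 m and angle between each of driver_a, driver_b, driver_c's own z axis and vertical below 0.06 rad and z of driver_b in the frame of dispenser between 0.045 and 0.1325 m and x of driver_b in the frame of dispenser between -0.01 and 0.01 m and y of driver_b in the frame of dispenser between -0.01 and 0.01 m and z of driver_c in the frame of dispenser between 0.045 and 0.075 m and x of driver_c in the frame of dispenser between -0.01 and 0.01 m and y of driver_c in the frame of dispenser between -0.01 and 0.01 m and value of joint lift between 0.102 and 0.113 m and value of joint each of catch_near, catch_far below 0.003 m and linear speed of each of driver_a, driver_b, driver_c below 0.02 m/s); the robot touches nothing.
It fails at once if the transformer is moved more than 15 mm (distance of transformer from where it was at the start of the episode above 0.015 m).
It fails at once if another thing on the bench (tape roll, junction box, screwdriver, jar, lamp carton or cardboard tray) is moved more than 15 mm (distance of any of tape_roll, junction_box, screwdriver, screw_jar, lamp_carton, lamp_tray from where it was at the start of the episode above 0.015 m).
It also fails if it takes over 61 s, if anything falls off the work surface, if the arm or the gripper's body presses on something with over 40 N, if the wrist force passes 120 N, or if a joint passes its speed limit or range.

## Working session

There is one attempt and no reset: what is moved stays moved. The work goes in short steps, Python scripts to look and compute and a tool call to move; the robot and the scene stay as the last step left them, time stands still between calls to the robot, and variables do not carry over. Pictures are saved under pics/ and viewed, and the job is handed in when it is done.

Besides the shell and the picture viewer there is one more tool, called after "Emit:" as name([rows], argument=value, ...), one row to a line, values as JSON. step_arm: Moves the arm, as the interface text tells. Its arguments: {"type":"object","properties":{"rows":{"type":"array"},"squeeze":{"type":"number"}},"required":["rows"]}

```bash
mkdir -p pics
python3 - <<'E'
from rig import robot
import cv2,numpy as np
s=robot.observe()
for k,v in s.items(): print(k,np.round(v,4))
for n in ["side","top","wrist"]:
    c=robot.camera(n); cv2.imwrite(f"pics/{n}0.png",c["image"]); np.savez(f"pics/{n}0.npz",**c)
    print(n,c["K"].tolist(),np.round(c["cam_to_world"],3).tolist(), c.keys())
E
```

```text
clock 0.0
joint_pos [ 0.9752  0.2593  1.536  -0.      1.348  -0.2028]
qvel [-0.0023  0.0002 -0.0016  0.0004  0.0017  0.0013]
tau [ 9.00000e-04 -4.37317e+01 -2.84010e+01  7.20000e-02  4.15000e-02
 -1.00000e-04]
position [0.2102 0.5077 0.2178]
tool_rot [-6.1300e-01 -3.0805e+00  2.6000e-03]
wrist_force [-0.3328  0.9674  0.6202]
wrist_torque [-0.0521 -0.036   0.0268]
grip_width 0.996
side [[443.2545551624844, 0.0, 281.11182183367106], [0.0, 443.2545551624844, 205.0496305356187], [0.0, 0.0, 1.0]] [[0.95, 0.172, -0.263, 0.178], [-0.313, 0.564, -0.764, -1.063], [0.017, 0.808, 0.589, 0.92], [0.0, 0.0, 0.0, 1.0]] dict_keys(['image', 'depth', 'K', 'cam_to_world'])
top [[406.66067123001824, 0.0, 277.7711153950591], [0.0, 406.66067123001824, 217.7589107669651], [0.0, 0.0, 1.0]] [[0.001, 0.981, -0.196, 0.332], [-1.0, -0.003, -0.017, -0.061], [-0.017, 0.196, 0.98, 1.175], [0.0, 0.0, 0.0, 1.0]] dict_keys(['image', 'depth', 'K', 'cam_to_world'])
wrist [[358.03515747697526, 0.0, 274.56754481246946], [0.0, 358.03515747697526, 212.9214153265232], [0.0, 0.0, 1.0]] [[0.383, -0.898, -0.218, 0.15], [0.924, 0.372, 0.092, 0.534], [-0.002, -0.237, 0.971, 0.383], [0.0, 0.0, 0.0, 1.0]] dict_keys(['image', 'depth', 'K', 'cam_to_world'])
```

View pics/top0.png

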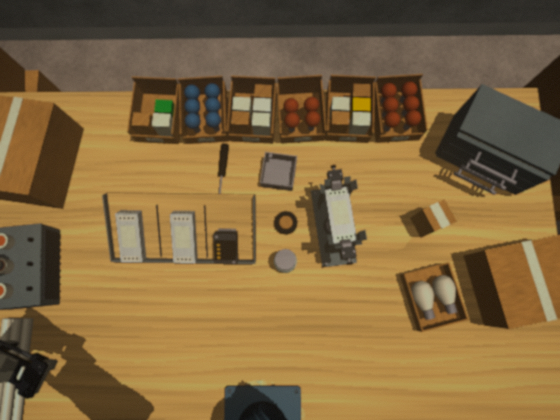

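View pics/side0.png

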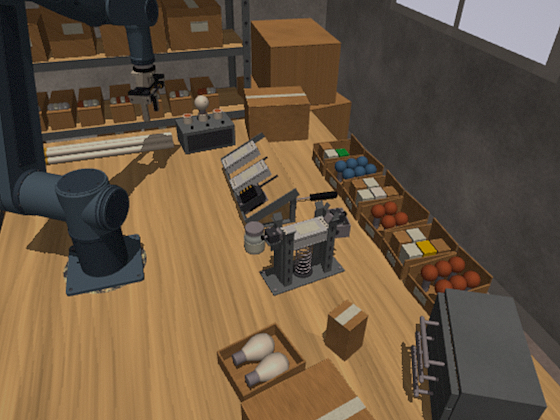

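View pics/wrist0.png

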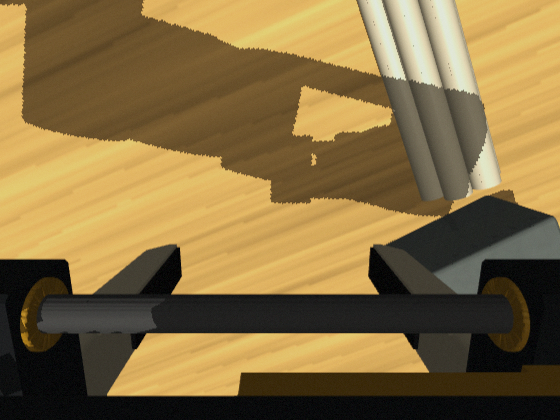

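```bash
cat > h.py <<'E'
import numpy as np,cv2
def load(f): return dict(np.load(f))
def cloud(c):
    K=c["K"];d=c["depth"];v,u=np.mgrid[0:d.shape[0],0:d.shape[1]]
    P=np.stack([(u-K[0,2])/K[0,0]*d,-(v-K[1,2])/K[1,1]*d,-d],-1)
    M=c["cam_to_world"]; return P@M[:3,:3].T+M[:3,3]
E
python3 - <<'E'
from h import *
c=load("pics/top0.npz"); im=c["image"]; P=cloud(c)
z=cv2.resize(im[180:280,95:375],None,fx=2.8,fy=2.8,interpolation=cv2.INTER_CUBIC);cv2.imwrite("pics/z1.png",z)
for (u,v) in [(130,225),(130,250),(182,225),(182,250),(226,240),(340,205),(340,220),(340,235),(286,223),(285,260),(300,300),(110,200),(250,200),(110,260),(252,262),(336,262),(348,240)]:
    print((u,v),np.round(P[v,u],4),im[v,u])
s=load("pics/side0.npz"); cv2.imwrite("pics/z2.png",cv2.resize(s["image"][125:295,200:370],None,fx=3.5,fy=3.5,interpolation=cv2.INTER_CUBIC))
E
```

```text
(130, 225) [0.5254 0.352  0.1137] [136 160 167]
(130, 250) [0.4626 0.3607 0.0785] [138 156 162]
(182, 225) [0.5249 0.2125 0.1143] [138 157 164]
(182, 250) [0.4623 0.2182 0.0794] [143 161 166]
(226, 240) [0.4862 0.0959 0.1019] [32 45 54]
(340, 205) [ 0.5662 -0.2014  0.1652] [147 182 186]
(340, 220) [ 0.5273 -0.2002  0.1658] [148 181 184]
(340, 235) [ 0.4893 -0.1993  0.164 ] [160 184 182]
(286, 223) [ 0.5475 -0.0645  0.0184] [ 51 105 151]
(285, 260) [ 0.4347 -0.0613  0.0815] [116 124 137]
(300, 300) [ 0.3292 -0.1035 -0.0028] [ 69 133 172]
(110, 200) [0.5953 0.4133 0.1094] [ 75 141 185]
(250, 200) [0.5926 0.0322 0.1148] [ 61 121 159]
(110, 260) [0.4379 0.4245 0.0527] [ 74 108 134]
(252, 262) [0.4324 0.0301 0.0477] [65 78 84]
(336, 262) [ 0.4357 -0.2069  0.0086] [84 96 98]
(348, 240) [ 0.4747 -0.2168  0.1774] [73 84 91]
```

View pics/z1.png

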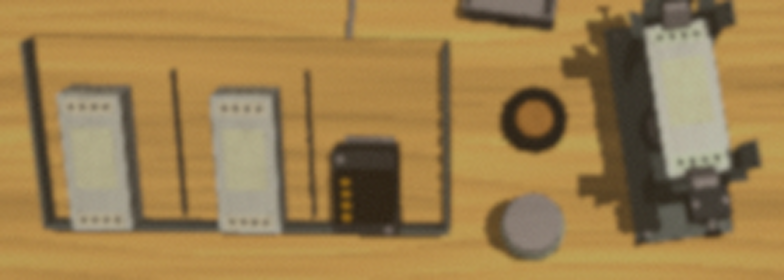

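View pics/z2.png

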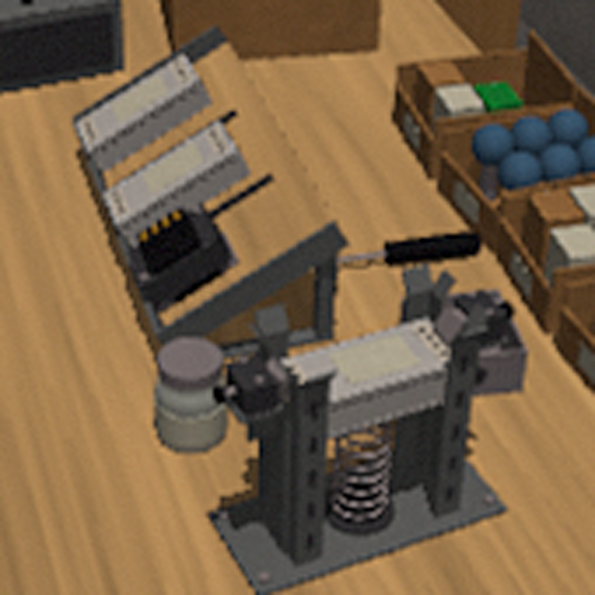

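```bash
cat >> h.py <<'E'
def topface(c,box,zr,nrm0=None,vmin=105,smax=75):
    im=c["image"];P=cloud(c);h=cv2.cvtColor(im,cv2.COLOR_BGR2HSV)
    u0,v0,u1,v1=box; m=np.zeros(im.shape[:2],np.uint8)
    m[v0:v1,u0:u1]=((h[...,2]>vmin)&(h[...,1]<smax)&(P[...,2]>zr[0])&(P[...,2]<zr[1])&(c["depth"]>0))[v0:v1,u0:u1]
    n,l,st,_=cv2.connectedComponentsWithStats(m); k=1+np.argmax(st[1:,4]); m=(l==k)
    Q=P[m]
    for _ in range(5):
        A=np.c_[Q[:,:2],np.ones(len(Q))]; co=np.linalg.lstsq(A,Q[:,2],rcond=None)[0]
        r=P[m]@np.r_[-co[:2],1]-co[2]; Q=P[m][abs(r)<0.004]
    nn=np.r_[-co[:2],1];nn/=np.linalg.norm(nn)
    # cast mask contour pixels onto plane
    cs,_=cv2.findContours(m.astype(np.uint8),cv2.RETR_EXTERNAL,cv2.CHAIN_APPROX_NONE)
    ct=max(cs,key=len)[:,0].astype(float)
    K=c["K"];M=c["cam_to_world"]
    D=np.c_[(ct[:,0]-K[0,2])/K[0,0],-(ct[:,1]-K[1,2])/K[1,1],-np.ones(len(ct))]@M[:3,:3].T
    o=M[:3,3]; p0=np.array([0,0,co[2]]); t=((p0-o)@nn)/(D@nn); W=o+D*t[:,None]
    ex=np.array([nn[2],0,-nn[0]]);ex/=np.linalg.norm(ex);ey=np.cross(nn,ex)
    q=np.c_[W@ex,W@ey]; (cx,cy),(w,hh),a=cv2.minAreaRect(q.astype(np.float32))
    ctr=cx*ex+cy*ey+nn*(nn@p0)
    bx=cv2.boxPoints(((cx,cy),(w,hh),a)); e1,e2=bx[1]-bx[0],bx[2]-bx[1]
    L=e1 if np.linalg.norm(e1)>np.linalg.norm(e2) else e2
    d=L[0]*ex+L[1]*ey; d/=np.linalg.norm(d); d=d if d[0]>0 else -d
    return dict(ctr=ctr,n=nn,size=sorted([w,hh]),dir=d,yaw=np.arctan2(d[1],d[0]),slope=np.arcsin(d[2]),npx=m.sum(),mask=m)
def show(n,r):
    print(n,"ctr",np.round(r["ctr"],4),"n",np.round(r["n"],3),"size",np.round(r["size"],4),"yaw",round(float(r["yaw"]),4),"slope",round(float(r["slope"]),3),r["npx"])
E
python3 - <<'E'
from h import *
c=load("pics/top0.npz")
for n,b,z in [("L",(112,200,147,265),(.04,.16)),("R",(163,200,205,268),(.04,.16)),("C",(318,175,362,250),(.155,.172))]:
    r=topface(c,b,z); show(n,r); 
    c["image"][r["mask"]]=(0,0,255)
cv2.imwrite("pics/m1.png",cv2.resize(c["image"][170:280,95:375],None,fx=2.8,fy=2.8,interpolation=0))
# dispenser silhouette: base plate (z~0.008) and post tops
P=cloud(c); 
s=load("pics/side0.npz")
for n,b,z in [("sL",(205,130,280,180),(.04,.16)),("sR",(220,155,275,195),(.04,.16)),("sC",(270,205,335,255),(.15,.175))]:
    r=topface(s,b,z,vmin=115); show(n,r)
    s["image"][r["mask"]]=(0,0,255)
cv2.imwrite("pics/m2.png",cv2.resize(s["image"][125:295,200:370],None,fx=3.5,fy=3.5,interpolation=0))
E
```

```text
L ctr [0.4968 0.3586 0.0983] n [-0.48   0.007  0.877] size [0.0636 0.1462] yaw -0.0542 slope 0.501 1123
R ctr [0.4938 0.2136 0.098 ] n [-0.478  0.004  0.878] size [0.0623 0.1443] yaw -0.0318 slope 0.498 1144
C ctr [ 0.5426 -0.2007  0.1649] n [ 0.001 -0.002  1.   ] size [0.0598 0.139 ] yaw 0.132 slope -0.001 1233
sL ctr [0.4938 0.359  0.0959] n [-0.473  0.048  0.88 ] size [0.0674 0.1426] yaw -0.0071 slope 0.493 329
sR ctr [0.4925 0.2146 0.0964] n [-0.479  0.02   0.877] size [0.0676 0.1407] yaw -0.0295 slope 0.5 406
sC ctr [ 0.547  -0.2031  0.165 ] n [-0.001  0.002  1.   ] size [0.062  0.1301] yaw 0.1291 slope 0.001 572
```

View pics/m1.png

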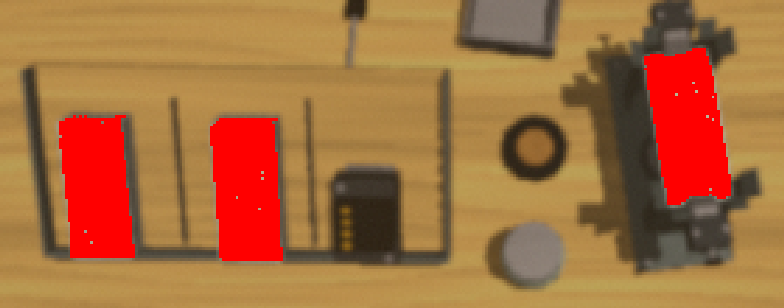

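View pics/m2.png

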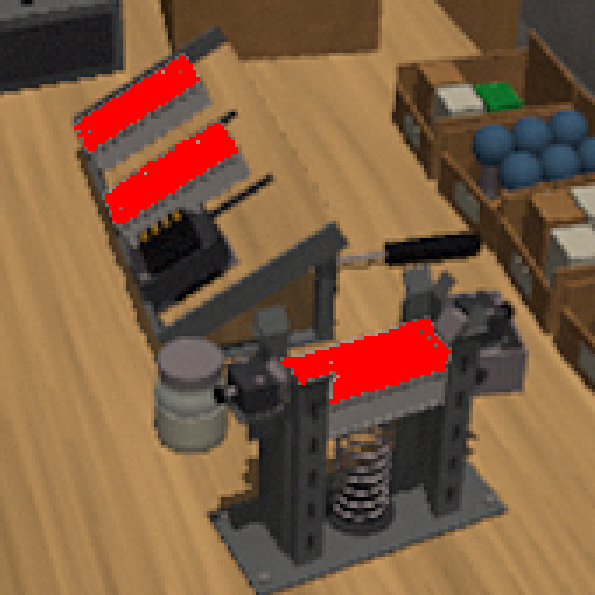

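Emit:
step_arm([
  [0.5, -0.7, 0.7, 0.1, 93],
  [1.0, -1.6, 1.2, 0.25, 93],
  [1.6, -2.6, 1.6, 0.4, 93],
  [2.2, -3.5, 2.0, 0.5, 93],
  [2.5, -4.5, 2.3, 0.525, 93],
  [2.8, -5.5, 2.6, 0.525, 93],
  [3.0, -6.5, 2.7, 0.525, 93],
  [3.2, -7.5, 2.7, 0.525, 93],
], squeeze=40)

```text
clock: 1.15
position: [0.3965, 0.0845, 0.379]
tool_rot: [-0.208, 3.133, -0.002]
wrist_force: [1.2, -0.1, -0.7]
grip_width: 0.997
```

Emit:
step_arm([
  [0.1, -1.0, 0, 0, 93],
  [0.2, -2.0, 0, 0, 93],
  [0.3, -3.0, 0, 0, 93],
  [0.4, -4.0, 0, 0, 93],
  [0.4, -4.6, 0, 0, 93],
  [0.4, -4.6, 0, 0, 93],
])

```text
clock: 1.9
position: [0.4201, -0.1938, 0.378]
tool_rot: [0.202, -3.135, 0.001]
wrist_force: [0.0, -0.7, -0.6]
grip_width: 0.997
```

Run:
```python
from rig import robot
from h import *
s=robot.observe(); print(s["clock"],np.round(s["position"],4),np.round(s["tool_rot"],3),np.round(s["joint_pos"],2))
c=robot.camera("wrist"); np.savez("pics/w1.npz",**c); cv2.imwrite("pics/w1.png",c["image"])
```

```text
1.9 [ 0.4201 -0.1938  0.378 ] [ 2.020e-01 -3.135e+00  1.000e-03] [-0.67  0.04  1.42 -0.    1.69 -2.37]
```

View pics/w1.png

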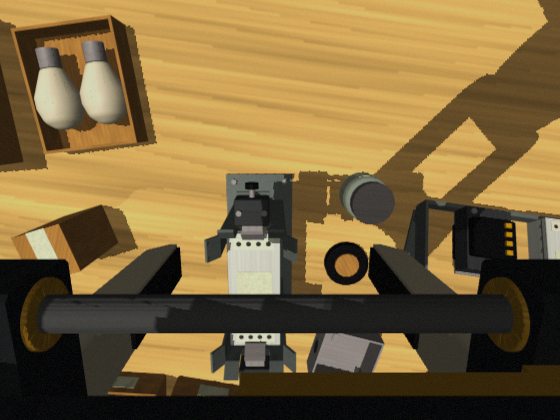

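Run:
```python
from h import *
c=load("pics/w1.npz"); im=c["image"]
cv2.imwrite("pics/z3.png",cv2.resize(im[165:385,190:320],None,fx=4.5,fy=2.7,interpolation=cv2.INTER_CUBIC))
cv2.imwrite("pics/z4.png",cv2.resize(im[165:385,190:320],None,fx=2.7,fy=2.7,interpolation=cv2.INTER_CUBIC))
P=cloud(c); 
# rotate into dispenser frame guess
psi=0.132;R=np.array([[np.cos(psi),np.sin(psi)],[-np.sin(psi),np.cos(psi)]]);q=(P[...,:2]-[0.5426,-0.2007])@R.T
z=P[...,2]; ok=(c["depth"]>0)&(abs(q[...,0])<.14)&(abs(q[...,1])<.07)
for lo,hi in [(.195,.215),(.18,.195),(.16,.172)]:
    m=ok&(z>lo)&(z<hi); print(lo,hi,m.sum())
    for sx in(-1,1):
        for sy in(-1,1):
            k=m&(q[...,0]*sx>0)&(q[...,1]*sy>0)
            if k.sum(): print(sx,sy,k.sum(),"x",np.round(np.percentile(q[k][:,0],[1,5,50,95,99]),4),"y",np.round(np.percentile(q[k][:,1],[1,5,50,95,99]),4), "z",np.round(np.median(z[k]),4))
```

```text
0.195 0.215 1372
-1 -1 367 x [-0.0872 -0.0865 -0.0708 -0.055  -0.0535] y [-0.047  -0.0463 -0.0404 -0.0201 -0.0182] z 0.2019
-1 1 340 x [-0.0872 -0.0864 -0.0718 -0.0554 -0.0536] y [0.0166 0.019  0.0383 0.0449 0.0451] z 0.2024
1 -1 401 x [0.0507 0.0514 0.0733 0.0828 0.0841] y [-0.0469 -0.046  -0.0383 -0.0194 -0.0181] z 0.2013
1 1 264 x [0.0505 0.0509 0.0664 0.0779 0.0785] y [0.0169 0.0191 0.039  0.0452 0.0453] z 0.1997
0.18 0.195 2488
-1 -1 823 x [-0.127  -0.1138 -0.0931 -0.0602 -0.0547] y [-0.0378 -0.0363 -0.0105 -0.0009 -0.0001] z 0.1878
-1 1 709 x [-0.126  -0.1136 -0.0942 -0.0624 -0.0545] y [0.0005 0.001  0.0098 0.0343 0.0362] z 0.1877
1 -1 520 x [0.0506 0.0518 0.0731 0.0865 0.0953] y [-0.0378 -0.0369 -0.0204 -0.0019 -0.0006] z 0.187
1 1 436 x [0.0505 0.0513 0.073  0.0854 0.0867] y [0.0004 0.0016 0.019  0.0352 0.0358] z 0.1872
0.16 0.172 4098
-1 -1 1595 x [-0.1149 -0.0745 -0.0366 -0.0039 -0.0008] y [-0.0339 -0.0297 -0.0158 -0.0016 -0.0004] z 0.164
-1 1 1512 x [-0.1144 -0.077  -0.0364 -0.0038 -0.001 ] y [0.0002 0.0015 0.0141 0.0274 0.0285] z 0.164
1 -1 525 x [0.0002 0.0013 0.0623 0.0794 0.0847] y [-0.034  -0.0338 -0.018  -0.0015 -0.0001] z 0.1645
1 1 466 x [0.0002 0.0011 0.0625 0.0824 0.0841] y [0.001  0.0022 0.0164 0.0284 0.0323] z 0.1645
```

View pics/z4.png

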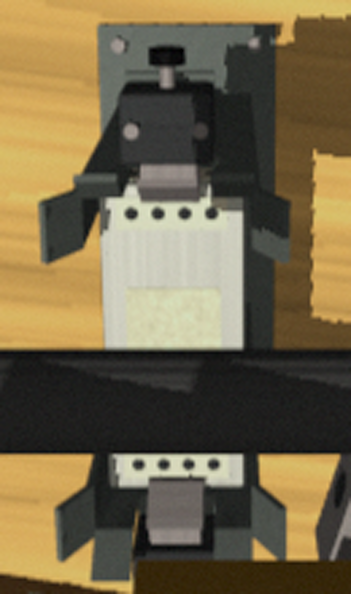

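Emit:
step_arm([
  [0.2, 1.0, -0.2, -0.08, 76],
  [0.4, 2.0, -0.5, -0.16, 76],
  [0.6, 3.0, -0.8, -0.16, 76],
  [0.8, 4.0, -1.2, -0.16, 76],
  [1.0, 5.0, -1.6, -0.16, 76],
  [1.2, 6.0, -2.2, -0.16, 76],
  [1.287, 6.79, -2.9, -0.16, 76],
  [1.287, 6.79, -2.9, -0.16, 76],
])

```text
clock: 2.95
position: [0.4946, 0.2186, 0.202]
tool_rot: [-0.039, -3.137, 0.001]
wrist_force: [-0.8, -1.3, 0.6]
grip_width: 0.819
```

Emit:
step_arm([
  [0.045, -0.083, 0, -0.007, 76],
  [0.045, -0.083, 0, -0.007, 76],
])

```text
clock: 3.2
position: [0.4977, 0.2128, 0.2032]
tool_rot: [-0.051, -3.138, 0.001]
wrist_force: [-0.7, 0.3, 0.4]
grip_width: 0.816
```

Run:
```python
from rig import robot
from h import *
s=robot.observe(); print(s["clock"],np.round(s["position"],4),np.round(s["tool_rot"],3))
c=robot.camera("wrist"); np.savez("pics/w2.npz",**c); cv2.imwrite("pics/w2.png",c["image"])
P=cloud(c)
for (u,v) in [(230,230),(320,230),(280,230),(280,150)]: print(np.round(P[v,u],4))
```

```text
3.2 [0.4977 0.2128 0.2032] [-5.100e-02 -3.138e+00  1.000e-03]
[0.5187 0.1742 0.0698]
[0.5212 0.2522 0.0699]
[0.5093 0.2174 0.1065]
[0.4514 0.2195 0.0732]
```

View pics/w2.png

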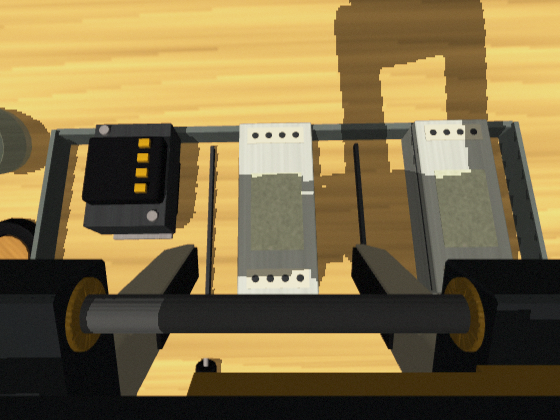

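Run:
```python
from h import *
c=load("pics/w2.npz"); P=cloud(c)
n=np.array([-0.479,0,0.878]); p0=np.array([0.4935,0.2136,0.097])
for off in(0.0,):
  d=(P-p0)@n; m=(abs(d)<.006)&(abs(P[...,1]-.2136)<.05)&(abs(P[...,0]-.49)<.08)
  Q=P[m]; print(m.sum(),np.median(d[m]))
  for x0 in np.arange(.43,.56,.02):
    k=abs(Q[:,0]-x0)<.01
    if k.sum()>20: print(round(x0,2),k.sum(),np.round(np.percentile(Q[k][:,1],[1,99]),4),np.round(Q[k][:,1].max()/2+Q[k][:,1].min()/2,4))
  print(np.percentile(Q[:,0],[.5,99.5]))
```

```text
13142 0.00022333539196629497
0.43 981 [0.1863 0.2451] 0.216
0.45 1889 [0.1862 0.245 ] 0.2158
0.47 2010 [0.1862 0.2446] 0.2152
0.49 2146 [0.1853 0.2443] 0.215
0.51 2278 [0.1853 0.2439] 0.2149
0.53 2441 [0.1852 0.2437] 0.2143
0.55 1397 [0.1845 0.2435] 0.2142
[0.42987152 0.55066308]
```

Emit:
step_arm([
  [-0.03, 0.033, -0.8, 0.01, 76],
  [-0.03, 0.033, -1.6, 0.01, 76],
  [-0.03, 0.033, -2.18, 0.01, 76],
  [-0.03, 0.033, -2.18, 0.01, 76],
  [-0.03, 0.033, -2.18, 0.01, 50],
  [-0.03, 0.033, -2.18, 0.01, 50],
  [-0.03, 0.033, -2.18, 0.01, 50],
], squeeze=40)

```text
clock: 4.12
position: [0.4978, 0.2145, 0.0748]
tool_rot: [0.037, 3.14, 0.0]
wrist_force: [-0.3, -2.3, 6.2]
grip_width: 0.642
```

Emit:
step_arm([
  [0, 0, 0.5, 0, 50],
  [0, 0, 1.2, 0, 50],
  [-0.4, -0.3, 1.8, 0, 50],
  [-1.2, -0.8, 2.0, 0, 50],
  [-2.0, -1.2, 1.8, 0, 50],
  [-2.9, -1.7, 1.4, 0, 50],
  [-2.9, -1.7, 1.0, 0, 50],
  [-2.9, -1.7, 1.0, 0, 50],
])

```text
clock: 5.12
position: [0.322, 0.1124, 0.1342]
tool_rot: [-0.038, -3.141, -0.0]
wrist_force: [0.5, 1.4, -3.6]
grip_width: 0.642
```

Run:
```python
from rig import robot
from h import *
s=robot.observe(); print(s["clock"],np.round(s["position"],4),np.round(s["tool_rot"],3),s["wrist_force"],s["grip_width"])
for n in("side","wrist"):
  c=robot.camera(n); np.savez(f"pics/{n}3.npz",**c); cv2.imwrite(f"pics/{n}3.png",c["image"])
```

```text
5.125 [0.322  0.1124 0.1342] [-0.038 -3.141 -0.   ] [ 0.4757939   1.37219199 -3.5928845 ] 0.641551622709051
```

View pics/side3.png

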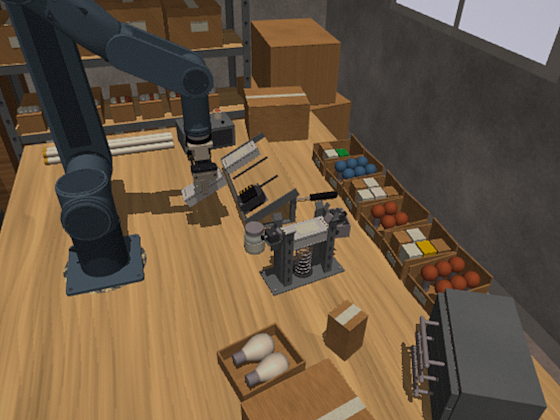

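View pics/wrist3.png

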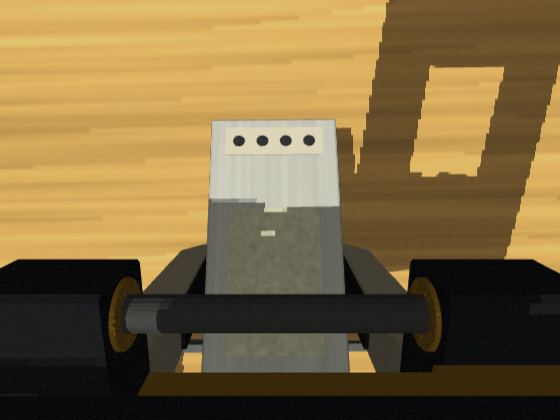

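Emit:
step_arm([
  [0, 0, -0.8, 0, 50],
  [0, 0, -1.3, 0, 50],
  [0, 0, -1.5, 0, 50],
  [0, 0, -1.65, 0, 50],
  [0, 0, -1.8, 0, 50],
  [0, 0, -1.95, 0, 50],
  [0, 0, -2.05, 0, 50],
  [0, 0, -2.07, 0, 50],
], squeeze=15)

```text
clock: 6.22
position: [0.3253, 0.1128, 0.012]
tool_rot: [0.036, 3.138, 0.0]
wrist_force: [-2.4, 0.2, 24.1]
grip_width: 0.646
```

Run:
```python
from rig import robot
from h import *
s=robot.observe(); print(s["clock"],np.round(s["position"],4),np.round(s["tool_rot"],3),s["wrist_force"],s["wrist_torque"],s["grip_width"])
for n in("wrist",):
  c=robot.camera(n); np.savez(f"pics/{n}4.npz",**c); cv2.imwrite(f"pics/{n}4.png",c["image"])
P=cloud(c)
for v in range(100,280,20): print(v,np.round(P[v,275],4))
```

```text
6.225 [0.3253 0.1128 0.012 ] [0.036 3.138 0.   ] [-2.37601649  0.21613867 24.1066304 ] [-0.09370567  0.44570036  0.0324585 ] 0.6456049552872546
100 [ 0.248   0.1157 -0.0019]
120 [0.2576 0.1154 0.0332]
140 [0.2651 0.1152 0.0351]
160 [0.2729 0.1151 0.0343]
180 [0.2809 0.1149 0.0342]
200 [0.2892 0.1147 0.0337]
220 [0.2973 0.1145 0.0348]
240 [0.3056 0.1143 0.0358]
260 [0.3147 0.1141 0.0351]
```

View pics/wrist4.png

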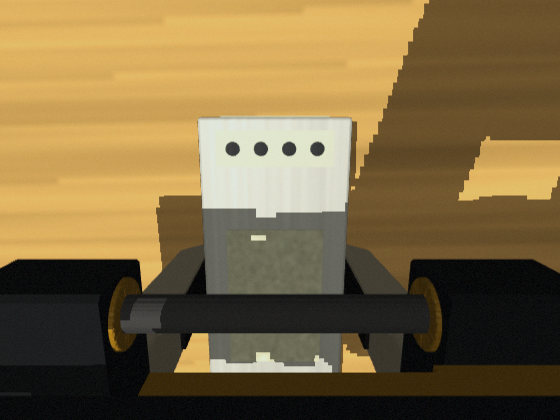

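```bash
cat >> h.py <<'E'
def flat(c,zlo,zhi,x0,x1,yc):
    P=cloud(c); m=(P[...,2]>zlo)&(P[...,2]<zhi)&(abs(P[...,1]-yc)<.05)&(P[...,0]>x0)&(P[...,0]<x1); Q=P[m]
    print("xmin/max",np.percentile(Q[:,0],[.3,99.7]),"z",np.median(Q[:,2]))
    xs=np.arange(x0,x1,.01);r=[]
    for x in xs:
        k=abs(Q[:,0]-x)<.005
        if k.sum()>80: a,b=np.percentile(Q[k][:,1],[.5,99.5]); r.append((x,a,b))
    r=np.array(r); r=r[r[:,2]-r[:,1]>.054]
    pc=np.polyfit(r[:,0],(r[:,1]+r[:,2])/2,1); print("yaw",pc[0],"y at mid",np.polyval(pc,(x0+x1)/2),"width",np.mean(r[:,2]-r[:,1]),len(r)); return pc
E
python3 - <<'E'
from h import *
c=load("pics/wrist4.npz")
flat(c,.030,.040,.25,.41,.113)
E
```

```text
xmin/max [0.25643671 0.3689217 ] z 0.035034310604998134
yaw -0.01899981122939821 y at mid 0.1134469218999767 width 0.061906978041636515 11
```

Emit:
step_arm([
  [0, 0, 0.05, 0, 50],
  [0, 0, 0.8, 0, 50],
  [0.1, -0.3, 1.7, 0, 50],
  [0.7, -1.0, 2.6, 0.05, 50],
  [1.4, -1.8, 3.3, 0.1, 50],
  [2.0, -2.7, 3.9, 0.153, 50],
  [2.6, -3.6, 3.9, 0.153, 50],
  [3.2, -4.5, 3.9, 0.153, 50],
], squeeze=45)

```text
clock: 7.28
position: [0.4946, -0.1246, 0.243]
tool_rot: [-0.204, 3.132, 0.003]
wrist_force: [-0.1, 0.9, -4.1]
grip_width: 0.642
```

Emit:
step_arm([
  [0.4, -0.7, 0, 0.002, 50],
  [0.753, -1.295, 0, 0.002, 50],
  [0.753, -1.295, 0, 0.002, 50],
  [0.753, -1.295, 0, 0.002, 50],
])

```text
clock: 7.78
position: [0.5384, -0.2013, 0.2415]
tool_rot: [0.207, -3.134, -0.007]
wrist_force: [-0.1, -0.1, -3.7]
grip_width: 0.64
```

Run:
```python
from rig import robot
from h import *
s=robot.observe(); print(s["clock"],np.round(s["position"],4),np.round(s["tool_rot"],3),s["wrist_force"],s["wrist_torque"],s["grip_width"])
for n in("wrist","side"):
  c=robot.camera(n); np.savez(f"pics/{n}5.npz",**c); cv2.imwrite(f"pics/{n}5.png",c["image"])
  if n=="wrist": P=cloud(c); print([np.round(P[v,275],4).tolist() for v in (120,140,180,240)])
  else: cv2.imwrite("pics/z5.png",cv2.resize(c["image"][125:295,200:370],None,fx=3.5,fy=3.5,interpolation=cv2.INTER_CUBIC))
```

```text
7.775 [ 0.5384 -0.2013  0.2415] [ 0.207 -3.134 -0.007] [-0.12463837 -0.07212088 -3.68418605] [0.05951648 0.01651251 0.01184098] 0.6401920332227587
[[0.4715, -0.2091, 0.2647], [0.4789, -0.2081, 0.2651], [0.4947, -0.206, 0.2629], [0.5194, -0.2028, 0.2644]]
```

View pics/wrist5.png

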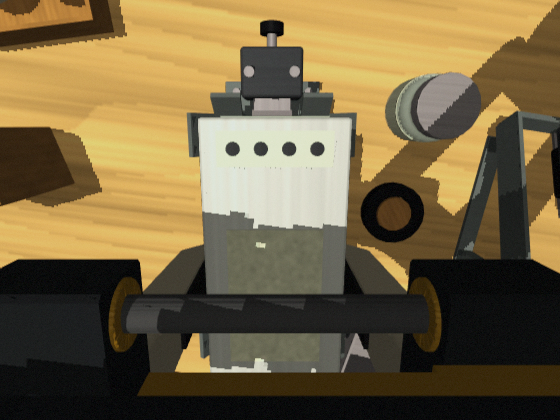

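View pics/z5.png

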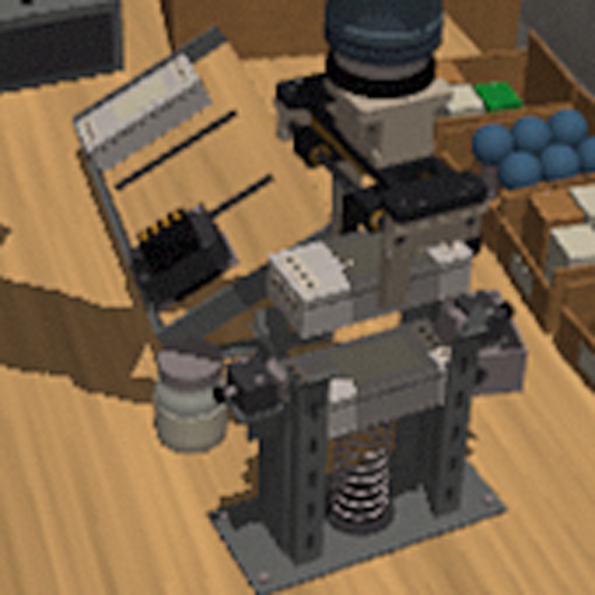

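Run:
```python
from h import *
c=load("pics/wrist5.npz"); P=cloud(c)
psi=0.132;R=np.array([[np.cos(psi),np.sin(psi)],[-np.sin(psi),np.cos(psi)]]);q=(P[...,:2]-[0.541,-0.2017])@R.T
z=P[...,2]; ok=(c["depth"]>0)&(abs(q[...,0])<.14)&(abs(q[...,1])<.07)
def ext(m,n):
    print(n,m.sum(),"x",np.round(np.percentile(q[m][:,0],[.5,3,97,99.5]),4),"y",np.round(np.percentile(q[m][:,1],[.5,3,97,99.5]),4))
m=ok&(z>.258)&(z<.27)&(q[...,0]<-.01); ext(m,"drv")
for x in(-.06,-.04,-.02): ext(m&(abs(q[...,0]-x)<.006),x)
p=ok&(z>.195)&(z<.212)&(q[...,0]<-.05)
ext(p&(q[...,1]>0),"post+y");ext(p&(q[...,1]<0),"post-y")
l=ok&(z>.183)&(z<.193)&(q[...,0]<-.08)&(abs(q[...,1])<.03); ext(l,"latch")
```

```text
drv 22781 x [-0.071  -0.0695 -0.0117 -0.0103] y [-0.0382 -0.0273  0.0304  0.0413]
-0.06 4705 x [-0.0658 -0.0658 -0.0544 -0.0542] y [-0.0278 -0.0263  0.0294  0.031 ]
-0.04 4273 x [-0.046  -0.0456 -0.0344 -0.0341] y [-0.0279 -0.0263  0.0295  0.031 ]
-0.02 3890 x [-0.026  -0.0257 -0.0144 -0.0141] y [-0.0279 -0.0263  0.0295  0.0311]
post+y 823 x [-0.0855 -0.0853 -0.0549 -0.0518] y [0.017  0.0175 0.0461 0.0464]
post-y 1088 x [-0.0854 -0.0849 -0.053  -0.0514] y [-0.0462 -0.0458 -0.0176 -0.0169]
latch 3214 x [-0.1116 -0.111  -0.0846 -0.0841] y [-0.0177 -0.0166  0.0168  0.0178]
```

Emit:
step_arm([
  [0.02, -0.025, 0, 0, 50],
  [0.02, -0.025, -0.3, 0, 50],
  [0.02, -0.025, -0.55, 0, 50],
  [0.02, -0.025, -0.75, 0, 50],
  [0.02, -0.025, -0.85, 0, 50],
], squeeze=60)

```text
clock: 8.5
position: [0.5397, -0.2021, 0.1906]
tool_rot: [-0.209, 3.135, 0.006]
wrist_force: [1.1, 2.1, -0.7]
grip_width: 0.64
```

Emit:
step_arm([
  [0, 0, -0.2, 0, 50],
  [0, 0, -0.4, 0, 50],
  [0, 0, -0.6, 0, 50],
  [0, 0, -0.75, 0, 50],
  [0, 0, -0.85, 0, 50],
  [0, 0, -0.93, 0, 50],
  [0, 0, -0.93, 0, 50],
])

```text
clock: 9.38
position: [0.5434, -0.2038, 0.1382]
tool_rot: [-0.208, 3.126, -0.002]
wrist_force: [2.3, 0.8, 8.2]
grip_width: 0.64
```

Run:
```python
from rig import robot
from h import *
s=robot.observe(); print(s["clock"],np.round(s["position"],4),np.round(s["tool_rot"],3),s["wrist_force"],s["wrist_torque"],s["grip_width"])
for n in("wrist","side"):
  c=robot.camera(n); np.savez(f"pics/{n}6.npz",**c); cv2.imwrite(f"pics/{n}6.png",c["image"])
  if n=="wrist": P=cloud(c); print([np.round(P[v,275],4).tolist() for v in (120,140,180,240)])
  else: cv2.imwrite("pics/z6.png",cv2.resize(c["image"][125:295,200:370],None,fx=3.5,fy=3.5,interpolation=cv2.INTER_CUBIC))
```

```text
9.375 [ 0.5434 -0.2038  0.1382] [-2.080e-01  3.126e+00 -2.000e-03] [2.28066332 0.80696135 8.23051936] [ 0.2255485  -1.01066828 -0.07520213] 0.6404372742160397
[[0.4763, -0.2116, 0.1715], [0.4836, -0.2106, 0.1618], [0.499, -0.2086, 0.162], [0.5241, -0.2052, 0.161]]
```

View pics/wrist6.png

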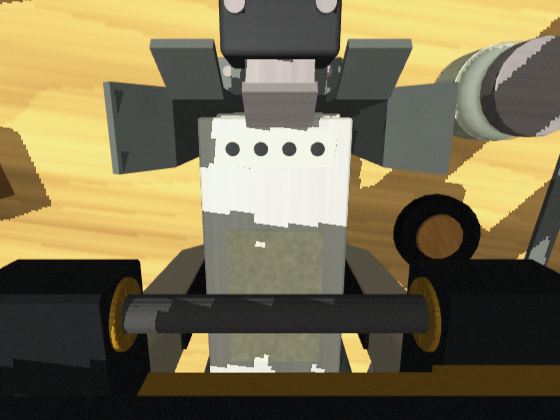

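View pics/z6.png

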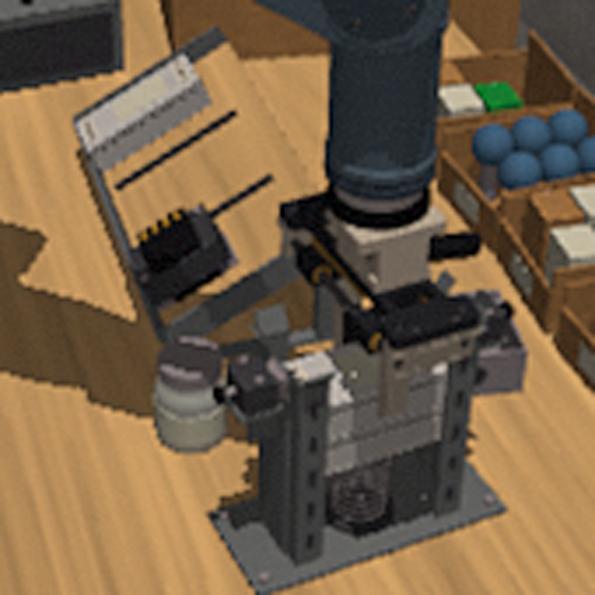

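Emit:
step_arm([
  [-0.03, 0.01, -0.06, 0, 50],
  [-0.04, 0.01, -0.13, 0, 50],
  [-0.04, 0.01, -0.13, 0, 50],
])

```text
clock: 9.85
position: [0.5435, -0.2038, 0.1335]
tool_rot: [-0.207, 3.119, -0.006]
wrist_force: [0.4, 2.1, 9.4]
grip_width: 0.643
```

Run:
```python
from rig import robot
from h import *
s=robot.observe(); print(s["clock"],np.round(s["position"],4),np.round(s["tool_rot"],3),s["wrist_force"],s["wrist_torque"],s["grip_width"])
for n in("wrist","side"):
  c=robot.camera(n); np.savez(f"pics/{n}7.npz",**c); cv2.imwrite(f"pics/{n}7.png",c["image"])
  if n=="wrist": P=cloud(c); print([np.round(P[v,260],4).tolist() for v in (135,140,160,180,200,240,270)])
  else: cv2.imwrite("pics/z7.png",cv2.resize(c["image"][165:265,250:350],None,fx=6,fy=6,interpolation=cv2.INTER_CUBIC))
```

```text
9.85 [ 0.5435 -0.2038  0.1335] [-0.207  3.119 -0.006] [0.39234911 2.06561847 9.39878607] [ 0.84141232 -0.31181284  0.11968298] 0.6429043419695222
[[0.4824, -0.2165, 0.1565], [0.4843, -0.2163, 0.1572], [0.4918, -0.2153, 0.1579], [0.5, -0.2144, 0.1555], [0.5081, -0.2134, 0.1554], [0.5248, -0.2113, 0.1563], [0.5376, -0.2097, 0.1575]]
```

View pics/z7.png

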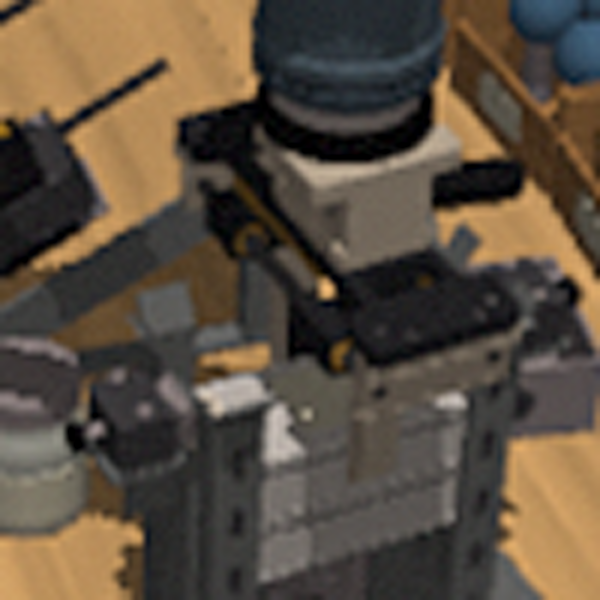

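Emit:
step_arm([
  [0, 0, 0.06, 0, 50],
  [0, 0, 0.1, 0, 80],
  [0, 0, 0.1, 0, 80],
  [0, 0, 0.1, 0, 80],
  [0, 0, 0.5, 0, 80],
  [0, 0, 1.2, 0, 80],
  [0, 0, 2.0, 0, 80],
  [-0.8, 0.8, 2.3, 0, 80],
])

```text
clock: 10.95
position: [0.5036, -0.1637, 0.2721]
tool_rot: [-0.203, 3.114, -0.011]
wrist_force: [-0.3, 0.4, 0.1]
grip_width: 0.857
```

Run:
```python
from rig import robot
from h import *
s=robot.observe(); print(s["clock"],np.round(s["position"],4),np.round(s["tool_rot"],3),s["wrist_force"],s["grip_width"])
for n in("wrist","side"):
  c=robot.camera(n); np.savez(f"pics/{n}8.npz",**c); cv2.imwrite(f"pics/{n}8.png",c["image"])
  if n=="side": cv2.imwrite("pics/z8.png",cv2.resize(c["image"][165:295,240:370],None,fx=4.5,fy=4.5,interpolation=cv2.INTER_CUBIC))
```

```text
10.95 [ 0.5036 -0.1637  0.2721] [-0.203  3.114 -0.011] [-0.30547713  0.35476441  0.07806445] 0.8572963663738099
```

View pics/wrist8.png

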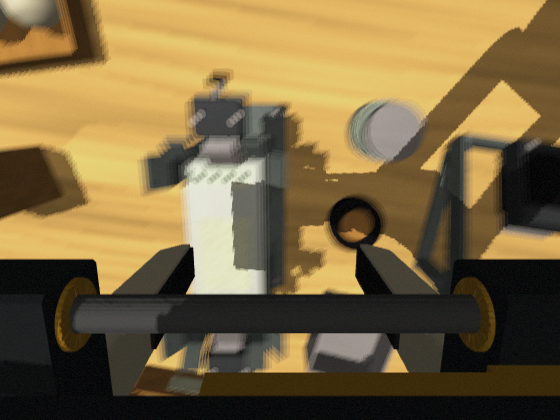

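View pics/z8.png

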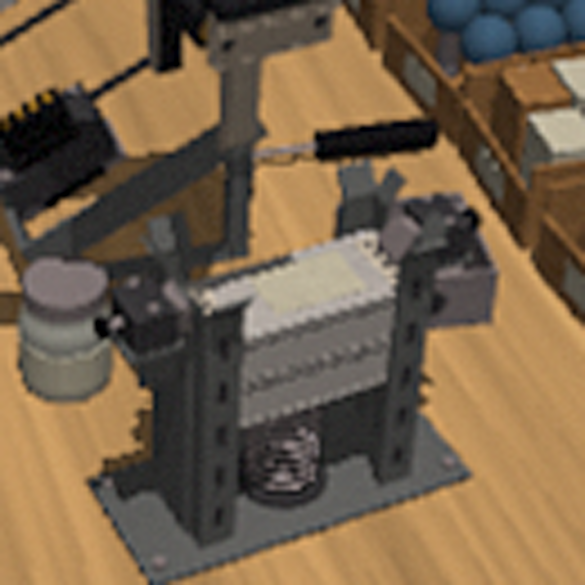

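Emit:
step_arm([
  [0, 1.0, 0, -0.08, 76],
  [0, 2.0, 0, -0.16, 76],
  [0, 3.0, 0, -0.16, 76],
  [0, 4.0, 0, -0.16, 76],
  [0, 5.0, 0, -0.16, 76],
  [0, 6.0, -0.2, -0.16, 76],
  [0, 7.0, -0.4, -0.16, 76],
  [0, 8.0, -0.7, -0.16, 76],
], squeeze=40)

```text
clock: 12.05
position: [0.4989, 0.3237, 0.2294]
tool_rot: [0.041, 3.124, -0.007]
wrist_force: [0.8, -0.1, 0.4]
grip_width: 0.816
```

Emit:
step_arm([
  [0, 0.4, -0.3, 0, 76],
  [0, 0.7, -0.3, 0, 76],
  [0, 0.7, -0.3, 0, 76],
])

```text
clock: 12.42
position: [0.4992, 0.3663, 0.2114]
tool_rot: [0.039, 3.124, -0.008]
wrist_force: [0.7, -0.9, -0.4]
grip_width: 0.82
```

Run:
```python
from rig import robot
from h import *
s=robot.observe(); print(s["clock"],np.round(s["position"],4),np.round(s["tool_rot"],3))
c=robot.camera("wrist"); np.savez("pics/w9.npz",**c); cv2.imwrite("pics/w9.png",c["image"])
P=cloud(c)
n=np.array([-0.479,0,0.878]); p0=np.array([0.4968,0.3586,0.098])
d=(P-p0)@n; m=(abs(d)<.006)&(abs(P[...,1]-.3586)<.05)&(abs(P[...,0]-.495)<.08)
Q=P[m]; print(m.sum(),np.median(d[m]))
for x0 in np.arange(.43,.56,.02):
    k=abs(Q[:,0]-x0)<.01
    if k.sum()>20: print(round(x0,2),k.sum(),np.round(np.percentile(Q[k][:,1],[1,99]),4),np.round(np.percentile(Q[k][:,1],[1,99]).mean(),4))
print(np.percentile(Q[:,0],[.5,99.5]))
# driver top in dispenser from side view
s=load("pics/side8.npz"); r=topface(s,(270,205,335,255),(.15,.19),vmin=115); show("sC",r)
```

```text
12.425 [0.4992 0.3663 0.2114] [ 0.039  3.124 -0.008]
12544 -0.0001758661739110771
0.43 759 [0.3323 0.3908] 0.3615
0.45 1801 [0.3323 0.3905] 0.3614
0.47 1902 [0.3317 0.3903] 0.361
0.49 2034 [0.3312 0.39  ] 0.3606
0.51 2129 [0.3312 0.3895] 0.3604
0.53 2276 [0.3309 0.3892] 0.3601
0.55 1643 [0.3303 0.3891] 0.3597
[0.43198709 0.55361926]
sC ctr [ 0.5516 -0.2064  0.1649] n [0.002 0.007 1.   ] size [0.0623 0.132 ] yaw 0.2066 slope -0.003 544
```

View pics/w9.png

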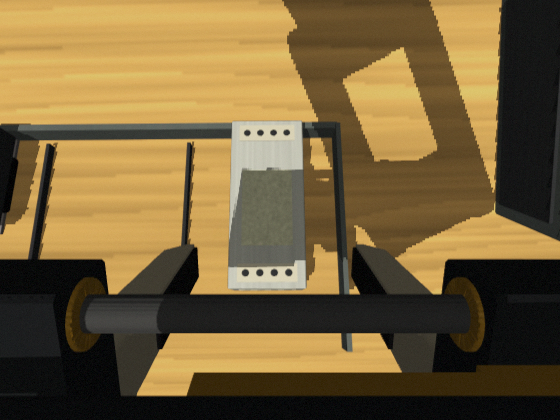

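Emit:
step_arm([
  [0.035, -0.097, -0.4, 0.006, 69],
  [0.035, -0.097, -0.9, 0.006, 69],
  [0.035, -0.097, -1.5, 0.006, 69],
  [0.035, -0.097, -1.5, 0.006, 69],
])

```text
clock: 12.98
position: [0.5006, 0.3573, 0.1203]
tool_rot: [0.034, 3.127, -0.012]
wrist_force: [-0.0, -0.6, 1.2]
grip_width: 0.746
```

Emit:
step_arm([
  [0.012, 0.053, 0, 0, 69],
  [0.012, 0.053, 0, 0, 69],
])

```text
clock: 13.22
position: [0.5026, 0.3608, 0.1223]
tool_rot: [0.034, 3.124, -0.009]
wrist_force: [0.3, -0.4, 0.3]
grip_width: 0.741
```

Emit:
step_arm([
  [-0.02, 0, -0.4, 0, 69],
  [-0.02, 0, -0.81, 0, 69],
  [-0.02, 0, -0.81, 0, 69],
  [-0.02, 0, -0.81, 0, 50],
  [-0.02, 0, -0.81, 0, 50],
  [-0.02, 0, -0.81, 0, 50],
])

```text
clock: 13.98
position: [0.5022, 0.3611, 0.0753]
tool_rot: [0.034, 3.122, -0.008]
wrist_force: [-1.3, -2.6, 5.6]
grip_width: 0.647
```

Emit:
step_arm([
  [0, 0, 0.5, 0, 50],
  [0, 0, 1.3, 0, 50],
  [-0.6, -0.3, 1.9, 0, 50],
  [-1.4, -1.0, 2.0, 0, 50],
  [-2.2, -1.8, 1.8, 0, 50],
  [-2.9, -2.7, 1.4, 0, 50],
  [-2.9, -3.5, 0.7, 0, 50],
  [-2.9, -3.5, 0.7, 0, 50],
])

```text
clock: 14.98
position: [0.3251, 0.1492, 0.1155]
tool_rot: [0.037, 3.126, -0.009]
wrist_force: [0.0, -0.4, -2.0]
grip_width: 0.643
```

Emit:
step_arm([
  [0, 0, -0.6, 0, 50],
  [0, 0, -1.0, 0, 50],
  [0, 0, -1.2, 0, 50],
  [0, 0, -1.35, 0, 50],
  [0, 0, -1.5, 0, 50],
  [0, 0, -1.65, 0, 50],
  [0, 0, -1.73, 0, 50],
  [0, 0, -1.76, 0, 50],
], squeeze=15)

```text
clock: 15.98
position: [0.3247, 0.1492, 0.0103]
tool_rot: [0.037, 3.127, -0.01]
wrist_force: [-3.8, -3.2, 25.2]
grip_width: 0.646
```

Run:
```python
from rig import robot
from h import *
s=robot.observe(); print(s["clock"],np.round(s["position"],4),np.round(s["tool_rot"],3),s["wrist_force"],s["wrist_torque"],s["grip_width"])
c=robot.camera("wrist"); np.savez(f"pics/wA.npz",**c); cv2.imwrite(f"pics/wA.png",c["image"])
P=cloud(c)
for v in range(110,280,20): print(v,np.round(P[v,275],4))
flat(c,.028,.042,.25,.41,.15)
```

```text
15.975 [0.3247 0.1492 0.0103] [ 0.037  3.127 -0.01 ] [-3.80391382 -3.15309083 25.19804238] [-0.17874377  0.582711   -0.0384486 ] 0.6458142777062262
110 [0.2532 0.1521 0.0359]
130 [0.2605 0.1519 0.0368]
150 [0.2679 0.1518 0.0361]
170 [0.2756 0.1516 0.0355]
190 [0.2837 0.1514 0.0345]
210 [0.2921 0.1512 0.0335]
230 [0.3001 0.151  0.0354]
250 [0.309  0.1508 0.0345]
270 [0.3174 0.1506 0.0357]
xmin/max [0.25215931 0.36719273] z 0.03502111613313719
yaw -0.021504041028664527 y at mid 0.15000738665229235 width 0.06150969303193471 12
```

View pics/wA.png

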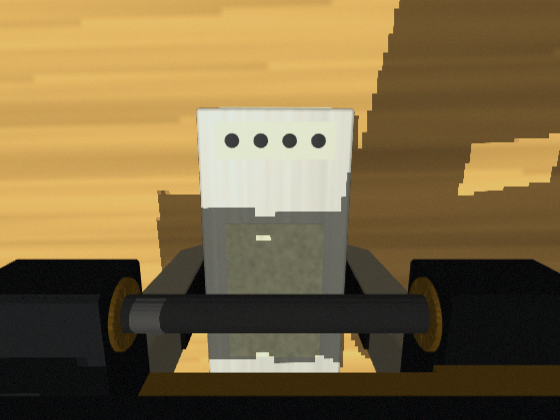

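Emit:
step_arm([
  [0, 0, 0.05, 0, 50],
  [0, 0, 0.8, 0, 50],
  [0.1, -0.3, 1.7, 0, 50],
  [0.6, -1.0, 2.6, 0.05, 50],
  [1.2, -1.8, 3.3, 0.1, 50],
  [1.8, -2.7, 3.9, 0.154, 50],
  [2.4, -3.6, 3.9, 0.154, 50],
  [2.9, -4.4, 3.9, 0.154, 50],
], squeeze=45)

```text
clock: 17.02
position: [0.4841, -0.0931, 0.2424]
tool_rot: [-0.204, 3.121, -0.006]
wrist_force: [0.9, 0.9, -3.4]
grip_width: 0.642
```

Emit:
step_arm([
  [0.4, -0.7, 0, 0, 50],
  [0.74, -1.46, 0, 0, 50],
  [0.74, -1.46, 0, 0, 50],
  [0.74, -1.46, 0, 0, 50],
])

```text
clock: 17.52
position: [0.5272, -0.1798, 0.2409]
tool_rot: [-0.203, 3.124, -0.002]
wrist_force: [0.2, 0.8, -2.2]
grip_width: 0.643
```

```bash
cat > chk.py <<'E'
from rig import robot
from h import *
import sys
t=sys.argv[1]
s=robot.observe(); print(s["clock"],np.round(s["position"],4),np.round(s["tool_rot"],3),np.round(s["wrist_force"],1),np.round(s["wrist_torque"],2),s["grip_width"])
c=robot.camera("wrist"); np.savez(f"pics/w{t}.npz",**c); cv2.imwrite(f"pics/w{t}.png",c["image"])
P=cloud(c)
print([np.round(P[v,255],4).tolist() for v in (120,140,180,240,280)])
psi=0.132;R=np.array([[np.cos(psi),np.sin(psi)],[-np.sin(psi),np.cos(psi)]]);q=(P[...,:2]-[0.541,-0.2017])@R.T
z=P[...,2]; ok=(c["depth"]>0)&(abs(q[...,0])<.14)&(abs(q[...,1])<.07)
zt=s["position"][2]+.0235
def ext(m,n):
    if m.sum()>20: print(n,m.sum(),"x",np.round(np.percentile(q[m][:,0],[.5,3,97,99.5]),4),"y",np.round(np.percentile(q[m][:,1],[.5,3,97,99.5]),4))
m=ok&(abs(z-zt)<.006)&(q[...,0]<-.01); ext(m,"drv")
for x in(-.06,-.04,-.02): ext(m&(abs(q[...,0]-x)<.006),x)
p=ok&(z>.195)&(z<.212)&(q[...,0]<-.05)
ext(p&(q[...,1]>0),"post+y");ext(p&(q[...,1]<0),"post-y")
l=ok&(z>.183)&(z<.193)&(q[...,0]<-.08)&(abs(q[...,1])<.03); ext(l,"latch")
E
python3 chk.py B
```

```text
17.525 [ 0.5272 -0.1798  0.2409] [-2.030e-01  3.124e+00 -2.000e-03] [ 0.2  0.8 -2.2] [0.06 0.   0.  ] 0.6427423956425407
[[0.4609, -0.1949, 0.266], [0.4682, -0.194, 0.2668], [0.4835, -0.1922, 0.2663], [0.5079, -0.1894, 0.2665], [0.5256, -0.1873, 0.2661]]
drv 27569 x [-0.0829 -0.0813 -0.0126 -0.0104] y [-0.0144 -0.0043  0.0534  0.0634]
-0.06 4655 x [-0.0659 -0.0657 -0.0544 -0.054 ] y [-0.0048 -0.0032  0.0526  0.0541]
-0.04 4214 x [-0.046  -0.0456 -0.0344 -0.0341] y [-0.005  -0.0034  0.0524  0.054 ]
-0.02 4618 x [-0.0259 -0.0256 -0.0145 -0.0141] y [-0.0189 -0.0143  0.0634  0.0679]
post-y 1423 x [-0.0851 -0.0846 -0.0523 -0.0514] y [-0.0463 -0.0456 -0.0199 -0.0184]
latch 2923 x [-0.1119 -0.1112 -0.0872 -0.0863] y [-0.0175 -0.0165  0.0172  0.0179]
```

View pics/wB.png

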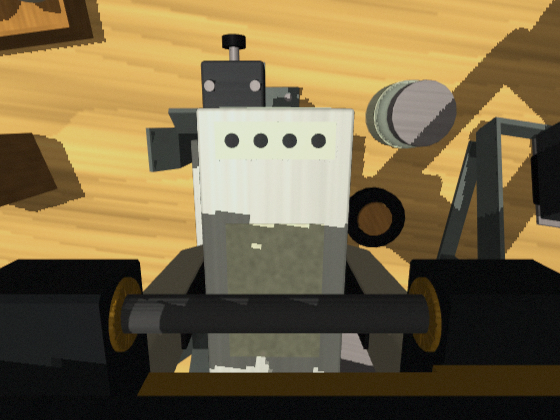

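Emit:
step_arm([
  [0.268, -0.38, 0, 0, 50],
  [0.268, -0.38, 0, 0, 50],
  [0.268, -0.38, -0.15, 0, 50],
  [0.268, -0.38, -0.15, 0, 50],
], squeeze=60)

```text
clock: 18.08
position: [0.5424, -0.2008, 0.2313]
tool_rot: [-0.206, 3.125, -0.0]
wrist_force: [-0.6, -0.1, -3.2]
grip_width: 0.64
```

```bash
python3 chk.py C
```

```text
18.075 [ 0.5424 -0.2008  0.2313] [-0.206  3.125 -0.   ] [-0.6 -0.1 -3.2] [ 0.03  0.02 -0.03] 0.6403724305688674
[[0.4761, -0.216, 0.2557], [0.4834, -0.2151, 0.2566], [0.4989, -0.2133, 0.2554], [0.5232, -0.2103, 0.2568], [0.5413, -0.2083, 0.2555]]
drv 22888 x [-0.0706 -0.0694 -0.0121 -0.0104] y [-0.0277 -0.0261  0.0297  0.0312]
-0.06 4974 x [-0.0658 -0.0658 -0.0544 -0.0542] y [-0.0277 -0.0261  0.0297  0.0313]
-0.04 4467 x [-0.0459 -0.0457 -0.0344 -0.0341] y [-0.0277 -0.0261  0.0297  0.0312]
-0.02 4054 x [-0.026  -0.0257 -0.0143 -0.0141] y [-0.0278 -0.0262  0.0295  0.0311]
post+y 1083 x [-0.0856 -0.0852 -0.0536 -0.0516] y [0.0171 0.0177 0.046  0.0464]
post-y 1379 x [-0.0856 -0.085  -0.0528 -0.0516] y [-0.0463 -0.0458 -0.0177 -0.0169]
latch 3669 x [-0.1122 -0.1113 -0.0847 -0.0842] y [-0.0178 -0.0166  0.0168  0.0178]
```

Emit:
step_arm([
  [0.015, -0.03, 0, 0, 50],
  [0.015, -0.03, -0.2, 0, 50],
  [0.015, -0.03, -0.45, 0, 50],
  [0.015, -0.03, -0.6, 0, 50],
  [0.015, -0.03, -0.68, 0, 50],
])

```text
clock: 18.75
position: [0.5432, -0.2027, 0.1897]
tool_rot: [-0.206, 3.126, 0.001]
wrist_force: [-0.5, 0.8, -3.8]
grip_width: 0.642
```

Emit:
step_arm([
  [0, 0, -0.2, 0, 50],
  [0, 0, -0.4, 0, 50],
  [0, 0, -0.55, 0, 50],
  [0, 0, -0.7, 0, 50],
  [0, 0, -0.82, 0, 50],
  [0, 0, -0.92, 0, 50],
  [0, 0, -0.97, 0, 50],
  [0, 0, -0.97, 0, 50],
])

```text
clock: 19.75
position: [0.5464, -0.2044, 0.1347]
tool_rot: [-0.205, 3.119, -0.007]
wrist_force: [2.6, -1.0, 10.2]
grip_width: 0.64
```

```bash
python3 chk.py D
```

```text
19.75 [ 0.5464 -0.2044  0.1347] [-0.205  3.119 -0.007] [ 2.6 -1.  10.2] [0.14 0.06 0.02] 0.6404381789961293
[[0.48, -0.2195, 0.159], [0.4872, -0.2185, 0.1609], [0.5027, -0.2168, 0.1588], [0.5272, -0.2139, 0.1596], [0.5448, -0.2118, 0.1598]]
drv 22755 x [-0.0835 -0.0755 -0.0121 -0.0104] y [-0.033  -0.0311  0.0269  0.0332]
-0.06 4947 x [-0.0658 -0.0654 -0.0544 -0.054 ] y [-0.0331 -0.0328  0.033   0.0333]
-0.04 4578 x [-0.046  -0.0456 -0.0344 -0.0341] y [-0.0317 -0.0302  0.0256  0.0271]
-0.02 4150 x [-0.026  -0.0257 -0.0144 -0.014 ] y [-0.0318 -0.0302  0.0256  0.0271]
post+y 7893 x [-0.0854 -0.0847 -0.0524 -0.0513] y [0.017  0.0178 0.0456 0.0465]
post-y 7661 x [-0.0853 -0.0846 -0.0524 -0.0513] y [-0.0462 -0.0454 -0.0176 -0.0169]
latch 5853 x [-0.0952 -0.0948 -0.0841 -0.0834] y [-0.0176 -0.0164  0.0166  0.0177]
```

View pics/wD.png

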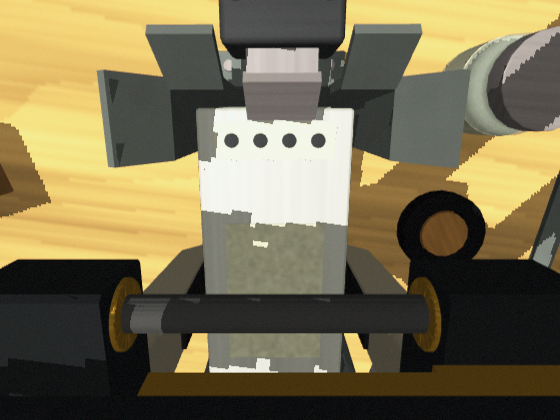

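Emit:
step_arm([
  [-0.02, 0.02, -0.06, 0, 50],
  [-0.02, 0.02, -0.1, 0, 50],
  [-0.02, 0.02, -0.1, 0, 50],
])

```text
clock: 20.18
position: [0.5466, -0.2043, 0.1315]
tool_rot: [-0.205, 3.115, -0.012]
wrist_force: [-0.4, 0.9, 10.7]
grip_width: 0.638
```

```bash
python3 chk.py E
python3 - <<'E'
from rig import robot
import cv2
c=robot.camera("side"); cv2.imwrite("pics/zE.png",cv2.resize(c["image"][165:265,250:350],None,fx=6,fy=6,interpolation=cv2.INTER_CUBIC))
E
```

```text
20.175 [ 0.5466 -0.2043  0.1315] [-0.205  3.115 -0.012] [-0.4  0.9 10.7] [ 0.32  0.92 -0.04] 0.6376303537361708
[[0.4801, -0.2193, 0.1563], [0.4874, -0.2184, 0.1564], [0.5026, -0.2166, 0.1566], [0.5274, -0.2137, 0.1562], [0.5443, -0.2116, 0.1579]]
drv 22770 x [-0.0832 -0.0751 -0.0121 -0.0103] y [-0.033  -0.031   0.027   0.0332]
-0.06 4959 x [-0.066  -0.0656 -0.0543 -0.0542] y [-0.0331 -0.0329  0.033   0.0333]
-0.04 4564 x [-0.0459 -0.0457 -0.0344 -0.034 ] y [-0.0316 -0.03    0.0257  0.0273]
-0.02 4142 x [-0.026  -0.0256 -0.0144 -0.0141] y [-0.0316 -0.0301  0.0257  0.0272]
post+y 8577 x [-0.0853 -0.0846 -0.0524 -0.0513] y [0.0171 0.0178 0.0456 0.0465]
post-y 8353 x [-0.0854 -0.0846 -0.0525 -0.0513] y [-0.0462 -0.0453 -0.0176 -0.0168]
latch 5737 x [-0.0942 -0.0938 -0.0841 -0.0823] y [-0.0175 -0.0165  0.0166  0.0177]
```

View pics/zE.png

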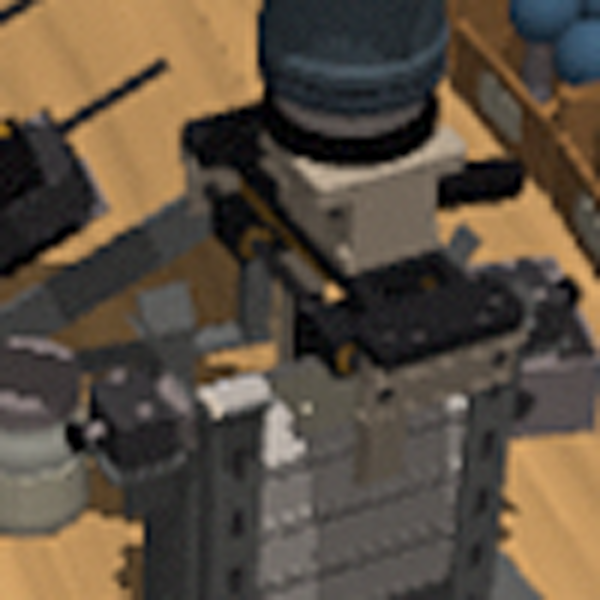

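Flat, three deep, top about 8 mm below the mouth; same depth that worked the first time. Release and withdraw.

Emit:
step_arm([
  [0, 0, 0.06, 0, 50],
  [0, 0, 0.1, 0, 80],
  [0, 0, 0.1, 0, 80],
  [0, 0, 0.1, 0, 80],
  [0, 0, 0.5, 0, 80],
  [0, 0, 1.2, 0, 80],
  [0, 0, 2.0, 0, 80],
  [0.4, 0, 2.4, 0, 80],
])

```text
clock: 21.28
position: [0.5709, -0.2049, 0.2789]
tool_rot: [-0.204, 3.112, -0.016]
wrist_force: [0.5, -0.7, 0.4]
grip_width: 0.859
```

Emit:
step_arm([
  [0.3, 0.3, 0.8, 0, 80],
  [0.5, 0.5, 1.2, 0, 80],
  [0.5, 0.5, 1.2, 0, 80],
  [0.5, 0.5, 1.2, 0, 80],
])

```text
clock: 21.78
position: [0.6001, -0.175, 0.3489]
tool_rot: [-0.204, 3.115, -0.014]
wrist_force: [-0.5, -0.7, -0.4]
grip_width: 0.859
```

Run:
```python
from rig import robot
from h import *
s=robot.observe(); print(s["clock"],np.round(s["position"],4),np.round(s["wrist_force"],1),s["grip_width"])
c=robot.camera("wrist"); np.savez("pics/wF.npz",**c); cv2.imwrite("pics/wF.png",c["image"]); P=cloud(c)
c2=robot.camera("side"); cv2.imwrite("pics/sF.png",c2["image"]);np.savez("pics/sF.npz",**c2)
cv2.imwrite("pics/zF.png",cv2.resize(c2["image"][165:295,240:370],None,fx=4.5,fy=4.5,interpolation=cv2.INTER_CUBIC))
c3=robot.camera("top"); cv2.imwrite("pics/tF.png",c3["image"]);np.savez("pics/tF.npz",**c3)
```

```text
21.775 [ 0.6001 -0.175   0.3489] [-0.5 -0.7 -0.4] 0.8592264053478632
```

View pics/wF.png

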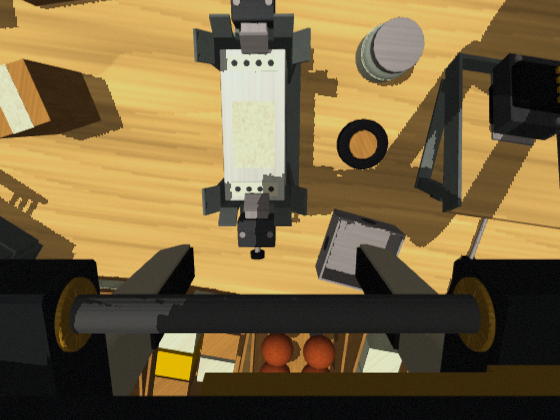

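View pics/zF.png

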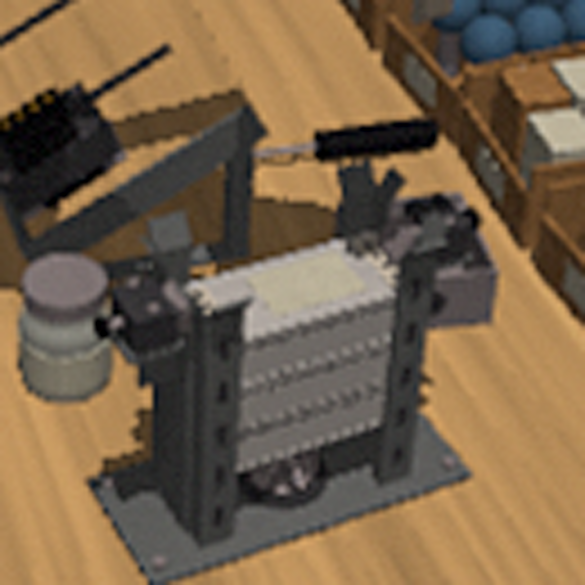

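View pics/tF.png

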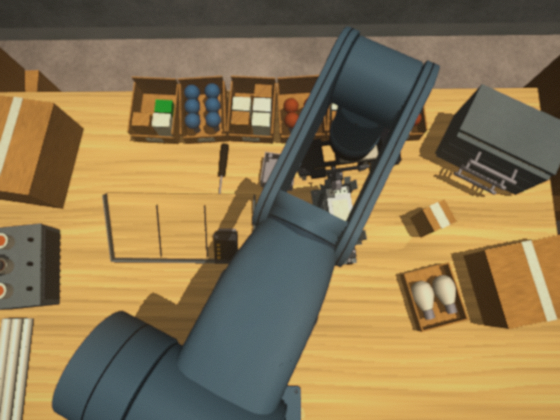

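Run:
```python
from h import *
c=load("pics/wF.npz"); P=cloud(c)
r=topface(c,(205,40,305,205),(.150,.172),vmin=90); show("top",r)
psi=0.132;R=np.array([[np.cos(psi),np.sin(psi)],[-np.sin(psi),np.cos(psi)]]);q=(P[...,:2]-[0.541,-0.2017])@R.T; z=P[...,2]
k=(abs(q[...,1])<.02)&(c["depth"]>0)
for x in np.arange(-.1,.105,.005):
    m=k&(abs(q[...,0]-x)<.002)&(abs(q[...,1])<.006)
    if m.sum(): print(round(x,3),round(float(np.median(z[m])),4),end=" | ")
cv2.imwrite("pics/zG.png",cv2.resize(c["image"][20:240,180:330],None,fx=2.7,fy=2.7,interpolation=cv2.INTER_CUBIC))
w=load("pics/w1.npz");Pw=cloud(w);qw=(Pw[...,:2]-[0.541,-0.2017])@R.T
print()
for nm,qq,zz in (("before",qw,Pw[...,2]),("after",q,z)):
    m=(abs(qq[...,1])<.010)&(zz>.167)&(zz<.186)
    a=qq[m&(qq[...,0]<0)&(qq[...,0]>-.09)][:,0];b=qq[m&(qq[...,0]>0)&(qq[...,0]<.09)][:,0]
    print(nm,"near tip",np.percentile(a,[95,99]) if len(a) else None,"far tip",np.percentile(b,[1,5]) if len(b) else None)
```

```text
top ctr [ 0.544  -0.2037  0.164 ] n [-0.    -0.001  1.   ] size [0.0594 0.1399] yaw 0.1305 slope 0.0 9091
-0.1 0.1876 | -0.095 0.1877 | -0.09 0.1877 | -0.085 0.1864 | -0.08 0.182 | -0.075 0.1828 | -0.07 0.1772 | -0.065 0.1696 | -0.06 0.1644 | -0.055 0.1643 | -0.05 0.1645 | -0.045 0.1637 | -0.04 0.1642 | -0.035 0.1641 | -0.03 0.1639 | -0.025 0.1637 | -0.02 0.1642 | -0.015 0.1641 | -0.01 0.164 | -0.005 0.164 | 0.0 0.1643 | 0.005 0.1641 | 0.01 0.1642 | 0.015 0.1641 | 0.02 0.1642 | 0.025 0.1641 | 0.03 0.4479 | 0.035 0.4665 | 0.04 0.1639 | 0.045 0.1638 | 0.05 0.1636 | 0.055 0.1642 | 0.06 0.1643 | 0.065 0.1681 | 0.07 0.1753 | 0.075 0.1821 | 0.08 0.1819 | 0.085 0.1833 | 0.09 0.188 | 0.095 0.1879 | 0.1 0.1876 | 
before near tip [-0.06546326 -0.06520361] far tip [0.06429199 0.06494655]
after near tip [-0.06414862 -0.06329902] far tip [0.06462569 0.06547965]
```

View pics/zG.png

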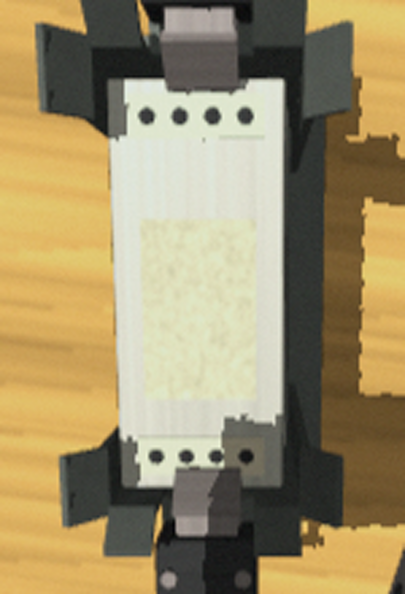

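Both catches are out to the same tip positions as at the start (±64 to 65 mm). The top driver is level at 0.164 m, yaw 0.13. I'm handing in.

```bash
python3 -c "
from rig import robot
robot.finish_job(); print(robot.observe()['clock'])"
```

```text
the job is handed in; nothing more can be done
the job is handed in; nothing more can be done
```

Both lamp drivers from the rack are now in the dispenser, and I handed the job in at about 22 s on the robot's clock, well under the 61 s limit. `finish_job()` gives no verdict, so the checks below are my own measurements.

For each driver I gripped it in its lane, flattened it against the free bench in front of the rack, lined it up over the well with the wrist camera, and pressed it down still gripped until its top was about 8 mm below the mouth. I then let go and moved clear.

**Last checks before hand-in:**
- **Pile:** the side view shows three drivers stacked. The top one is level within about 0.001 rad, with its top measured at 0.164 m against the 0.165 m mouth. Its centre is about 3 mm from my estimate of the well's centre, and its yaw of 0.1305 matches the dispenser's 0.132.
- **Catches:** both sit over the driver's ends, with tips at about -64 and +65 mm along the well, within 1–2 mm of where they started.
- **Robot:** the arm was clear of everything, with wrist force under 1 N.
- **Other things:** nothing else looked moved in the pictures. I checked these by eye only, and the arm hid part of the final top view, including the jar and tape roll. Both showed in place in the wrist view.

**What disagreed or went differently:**
- **Press depth:** I went a few mm past the 2 to 6 mm guide both times, because I could not see the far catch clearly while pressing.
- **Drift while pressing:** each driver slid about 3 to 4 mm towards +x, and the tool ended up tilted about 0.02 rad.
- **Side camera:** after the first driver, the side view put the top face's centre about 1 cm off, with yaw 0.21. I took that as a poor outline from partial occlusion; the final wrist view agrees with the dispenser.

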